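# Find the worn lid hinge and mark it

## Robot

A 6-joint arm with a two-finger parallel gripper is mounted at the origin on a cart in front of the work surface, level with it; the furniture and walls round the work are solid. World frame = base frame: x ahead of the robot, y to its left, z up, the work surface at z = 0. Lengths are in m, angles in rad, forces in N, time in s.
With the tool pointing down it reaches from about 0.325 to 0.85 m from the base axis. Payload 4.4 kg.
Tool frame: the origin (TCP) lies between the finger pads; the fingertips stand 22 mm ahead of it and the grasp point (between the pads) lies 3 mm ahead of it; z points along the fingers, y is the line along which they close (so a half turn about z gives the same grasp; the last joint's range is limited). The gripper opens to 94 mm and grips with 3 to 60 N. Pads are 16 mm wide; open, the fingers measure 119 mm over their backs; the gripper's body (75 mm by 177 mm) begins 78 mm behind the grasp point.
Start: joints at [1.028, 0.207, 1.542, -0, 1.393, -0.15], TCP at [0.22, 0.531, 0.227] pointing down, gripper open.
Joint ranges: [-2.73, 2.73], [-0.86, 2.22], [0.23, 2.46], [-1.11, 4.25], [0.08, 2.63], [-2.82, 2.82]. Speed limits (rad/s): [2.79, 2.79, 3.14, 3.14, 3.14, 3.14].

## Interface

Orientations are given as a unit quaternion [w, x, y, z].
In Python, from station import r gives the robot as it stands.
- The arm moves only by the tool send_rows, never from a script. Its argument "motion" is a list of rows, each a list of 3 entries, a list of its own where there are three numbers: the turn, a rotation vector about the tool's x, y, z as a fraction of full scale, then the shift along the tool's x, y, z as a fraction of full scale, then the gripper command: -1 is fully open, 1 is shut, values between are in proportion. In form: [[[rx, ry, rz], [dx, dy, dz], claw], ...]. A call has 1 to 12 rows; each row shifts and turns the commanded pose from where the row before left it, along the tool's axes as they then stand; what a row does not reach is not made up. Full scale, the value 1, is 25 mm for a shift and 0.1 rad for a turn. A row lasts 1/12 s, in which the tool goes at most 41.7 mm and 7.16 degrees, less where a joint would pass 70% of its speed; a pose out of reach is approached as far as the arm can. A call with a number of a shift or a turn outside -1 to 1 is refused whole. A call with a gripper value outside its range is refused whole. The fingers move at their own pace and stop on an object; "force" is the grip in N (left out, the last holds). Time passes only in rows, so rows that do not move let the fingers close. It gives the time, the measured TCP pose, the force, the opening and the grip force at its end, in the units of the state.
- r.state(): the state, without advancing time (a new reading comes with each control period).
- r.get_image(name): name is "side" or "top" or "wrist"; returns the picture (480x640x3 uint8, red, green, blue); there is no depth.
- r.camera_model(name): a dict with "K" (3x3 intrinsics, pixels), "extrinsics" (4x4, takes a point from camera to world coordinates). Camera axes: x right, y down, z forward; pixel columns grow to the right and rows downward; lengths in m; the calibration is good to about 2 mm. A picture is of the moment at which its call begins: read the wrist's pose just before it. camera_model takes no time and is no camera call; for the wrist camera it gives the pose at the moment of the call.
- r.hand_in(): hands the job in; it is judged then, once.
The state is a dict: "time_s": time; "joints": joint angles; "dq": joint speeds; "effort": joint torques, N m; "position": TCP position; "tcp_rot": TCP orientation; "wrist_force": force on the tool from outside, world axes, zero at the start; "moment": the same for the moment, N m; "width": finger opening in m; "finger_force": force on a finger pad.
Only numpy, scipy, OpenCV 4.12 (cv2) and the standard library are available. Lean on these libraries where they do the work, as an engineer would, in place of code of your own. Each camera call takes 0.05 s, during which the arm holds its last target. There are 200 camera calls.

## Task

One of the two grey cases has a worn hinge, so its lid drops shut; the other's lid stays where it is put. Find out which is which by raising a lid by its handle bar to about 45 degrees and letting go, and see to it that the sound lid is left standing there at about 45 degrees by itself; then set the wide off-white carton gently, upright, on the middle of the shut lid with the worn hinge to mark it for repair. Leave everything else on the bench where it is.

Things in the scene. Friction and masses are not known exactly. Their poses are not given: they have to be found in the camera images.
- case_a: One of two identical grey plastic cases, 110 mm deep (x), 150 mm wide (y), 66 mm high with its lid shut; fixed to the worktop, one left and one right of the microscope (which is where varies). Origin: centre of its underside; its front with the handle is at -x. The level hinge axis runs along y 58 mm behind the origin and 60 mm up.
- case_a_lid (a joint): Lid angle of that case: 0 rad shut, grows as it opens upward, stop at 1.4 (80 deg); 45 deg = 0.79. A sound hinge is stiff (3 to 5 N at the handle bar opens it) and the lid stays where it is let go; on a worn hinge it falls shut within about half a second. Which of the two is worn is not told.
- case_a_handle (a point): Middle of that lid's steel handle bar: round, 10 mm thick, parallel to the hinge, 90 mm free length, held 39 mm in front of the lid's front edge by an arm at each end (34 mm open gap). Shut, it is 60 mm above the worktop; it swings on a 152 mm radius about the hinge. Axes turn with the lid: x from bar to hinge, y along the bar, z normal to the lid.
- case_a_lid_top (a point): Centre of that lid's flat upper face (110 x 150 mm), 66 mm above the worktop when shut; it moves with the lid. Axes as the handle's; it lies 94 mm along x and 6 mm along z from the middle of the handle bar.
- case_b: One of two identical grey plastic cases, 110 mm deep (x), 150 mm wide (y), 66 mm high with its lid shut; fixed to the worktop, one left and one right of the microscope (which is where varies). Origin: centre of its underside; its front with the handle is at -x. The level hinge axis runs along y 58 mm behind the origin and 60 mm up.
- case_b_lid (a joint): Lid angle of that case: 0 rad shut, grows as it opens upward, stop at 1.4 (80 deg); 45 deg = 0.79. A sound hinge is stiff (3 to 5 N at the handle bar opens it) and the lid stays where it is let go; on a worn hinge it falls shut within about half a second. Which of the two is worn is not told.
- case_b_handle (a point): Middle of that lid's steel handle bar: round, 10 mm thick, parallel to the hinge, 90 mm free length, held 39 mm in front of the lid's front edge by an arm at each end (34 mm open gap). Shut, it is 60 mm above the worktop; it swings on a 152 mm radius about the hinge. Axes turn with the lid: x from bar to hinge, y along the bar, z normal to the lid.
- case_b_lid_top (a point): Centre of that lid's flat upper face (110 x 150 mm), 66 mm above the worktop when shut; it moves with the lid. Axes as the handle's; it lies 94 mm along x and 6 mm along z from the middle of the handle bar.
- carton_center (a point): Centre of the off-white closed carton standing on the worktop at the left, beside the left-hand case, 50 mm (its x) by 70 mm (its y) by 45 mm high (its z, up); this point is 22.5 mm above its underside. About 0.15 kg; grasp it from above across the 50 mm. (The narrower, taller 30 x 78 x 52 mm carton behind the right-hand case is a bystander.)
- dye_bottle: Bystander: small white bottle with a red screw cap, 34 mm wide, 67 mm high, behind the left-hand case. Origin: centre of its underside.
- timer: Bystander: white bench timer, 62 x 68 x 19 mm, in front of the microscope. Origin: centre of its underside.
- marker_black: Bystander: black marker pen lying behind the right-hand case, 138 mm long, 13 mm thick. Origin: centre of its underside.
- dish_3: Bystander: round covered dish, 68 mm wide, 14 mm high, at the right end near the front edge. Origin: centre of its underside.
- slide_box: Bystander: narrow carton, 30 x 78 x 52 mm, behind the right-hand case. Origin: centre of its underside.
- tube15_lying: Bystander: slim plastic tube with an orange cap, lying, 120 mm long, 20 mm thick, behind and left of the left-hand case. Origin: centre of its underside.
Mind the look-alikes: they are no part of the job. Of the things that look like the part that bears carton_center, the smaller one is meant.

How it is judged:
By the outcome, as a careful person would: the job done as asked, in the order asked, and still so for the second after the job is handed in, with the robot touching nothing.
It also fails if it takes over 72 s, if anything falls off the work surface, if the arm or the gripper's body presses on something with over 40 N, if the wrist force passes 120 N, or if a joint passes its speed limit or range.

## Working session

There is one attempt and no reset: what is moved stays moved. The work goes in short steps, Python scripts to look and compute and a tool call to move; the robot and the scene stay as the last step left them, time stands still between calls to the robot, and variables do not carry over. Pictures are saved under pics/ and viewed, at most 10 in all, crops included, and the job is handed in when it is done.

Besides the shell and the picture viewer there is one more tool, called after ">>>" as a command line: name --argument value ..., lists and objects as JSON in quotes. send_rows: Moves the arm, as the interface text tells. Its arguments: {"type":"object","properties":{"motion":{"type":"array","items":{"type":"array"}},"force":{"type":"number"}},"required":["motion"]}

```bash
mkdir -p pics; cat > h.py <<'E'
import numpy as np, cv2
from station import r
def cam(n):
    m=r.camera_model(n); return np.array(m["K"]),np.array(m["extrinsics"])
def ray(n,uv,z,m=None):
    K,E=m or cam(n); d=E[:3,:3]@np.linalg.solve(K,[uv[0],uv[1],1.]); o=E[:3,3]
    return o+d*(z-o[2])/d[2]
def proj(n,p,m=None):
    K,E=m or cam(n); q=K@(E[:3,:3].T@(np.array(p)-E[:3,3])); return q[:2]/q[2]
def save(n,f):
    im=r.get_image(n); cv2.imwrite(f"pics/{f}.png",im[:,:,::-1]); return im
E
python3 - <<'E'
from h import *
print(r.state())
for n in ("top","side"):
    save(n,n+"0"); print(n,cam(n)[1].round(3).tolist(),cam(n)[0].round(1).tolist())
E
```

```text
{'time_s': 0.0, 'joints': array([ 1.02851317e+00,  2.07444101e-01,  1.54293120e+00, -1.12734155e-05,
        1.39349027e+00, -1.50475425e-01]), 'dq': array([ 0.00026298, -0.00244039, -0.00017094, -0.00159432,  0.00041238,
        0.00085942]), 'effort': array([ 3.03050001e-04, -3.70866501e+01, -2.81421411e+01,  6.97415275e-02,
        3.60067771e-02, -1.53530927e-04]), 'position': array([0.21917799, 0.53077561, 0.22628787]), 'tcp_rot': array([-3.80603602e-04,  1.94652085e-01,  9.80871691e-01, -1.07084552e-03]), 'wrist_force': array([ 0.47993635,  0.34353393, -0.16639176]), 'moment': array([-0.02836207, -0.01195302, -0.05943922]), 'finger_force': 0.0, 'width': 0.0942835673058718}
top [[0.006, -0.996, 0.093, 0.502], [-1.0, -0.005, 0.013, 0.134], [-0.012, -0.093, -0.996, 1.196], [0.0, 0.0, 0.0, 1.0]] [[438.7, 0.0, 308.4], [0.0, 438.7, 240.0], [0.0, 0.0, 1.0]]
side [[-0.599, -0.682, 0.42, -0.071], [-0.801, 0.504, -0.324, 0.664], [0.009, -0.53, -0.848, 1.494], [0.0, 0.0, 0.0, 1.0]] [[516.6, 0.0, 313.2], [0.0, 516.6, 237.7], [0.0, 0.0, 1.0]]
```

View pics/top0.png

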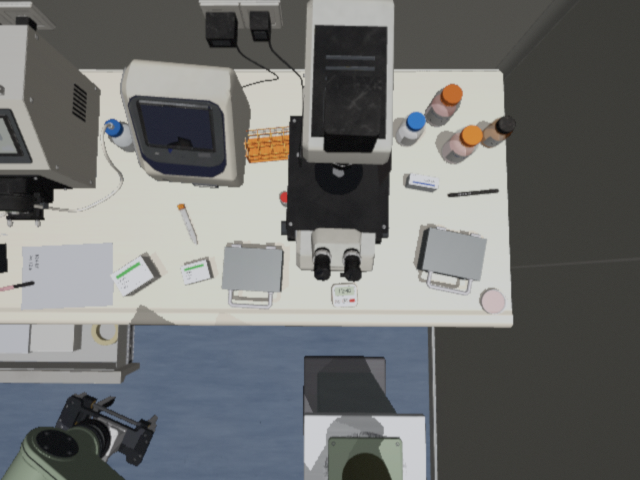

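View pics/side0.png

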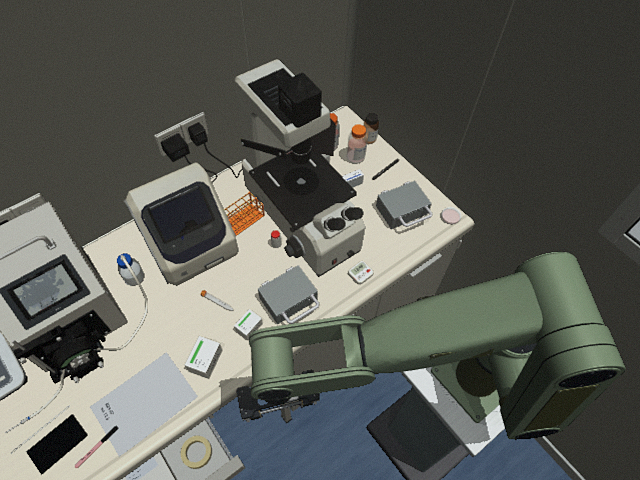

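The top view shows three cartons: the smaller one beside the left case at (195,271), a bigger look-alike at (132,274), and the narrow slide box at (422,182). I choose (195,271). The cases are at (252,268) on the left and (453,253) on the right, each with its handle toward the bottom of the image.

```bash
python3 - <<'E'
from h import *
im=cv2.imread("pics/top0.png")
c=cv2.resize(im[225:320,90:290],None,fx=4,fy=4,interpolation=cv2.INTER_CUBIC)
d=cv2.resize(im[220:315,400:520],None,fx=4,fy=4,interpolation=cv2.INTER_CUBIC)
cv2.imwrite("pics/crop.png",c); 
hsv=cv2.cvtColor(im,cv2.COLOR_BGR2HSV); g=cv2.cvtColor(im,cv2.COLOR_BGR2GRAY)
print([im[p].tolist() for p in ((268,252),(253,453),(275,200),(240,195),(278,195),(285,230),(300,250))])
# lids
for n,(x0,x1,y0,y1),ref in (("L",(212,292,232,315),(268,252)),("R",(410,495,218,300),(253,453))):
    m=(np.abs(im.astype(int)-im[ref].astype(int)).max(2)<22).astype(np.uint8); mm=np.zeros_like(m); mm[y0:y1,x0:x1]=m[y0:y1,x0:x1]
    mm=cv2.morphologyEx(mm,cv2.MORPH_OPEN,np.ones((7,7)))
    ct=max(cv2.findContours(mm,0,2)[0],key=cv2.contourArea); 
    b=cv2.boxPoints(cv2.minAreaRect(ct)); W=np.array([ray("top",p,.066) for p in b])
    print(n,b.round(1).tolist(),W[:,:2].round(4).tolist(),W.mean(0).round(4),[np.linalg.norm(W[i]-W[i-1]).round(4) for i in range(4)])
    M=cv2.moments(ct); print(ray("top",(M['m10']/M['m00'],M['m01']/M['m00']),.066).round(4))
    cv2.drawContours(im,[b.astype(int)],0,(0,0,255),1)
# bg seed for carton
E
```

```text
[[160, 159, 155], [161, 160, 156], [209, 206, 205], [179, 179, 180], [206, 204, 202], [160, 158, 155], [163, 171, 176]]
L [[221.1999969482422, 288.6000061035156], [223.89999389648438, 245.10000610351562], [281.70001220703125, 248.6999969482422], [279.0, 292.20001220703125]] [[0.4814, 0.3718], [0.5935, 0.3675], [0.5849, 0.2176], [0.4731, 0.2233]] [0.5332 0.295  0.066 ] [np.float64(0.1488), np.float64(0.1122), np.float64(0.1502), np.float64(0.1119)]
[0.532  0.2949 0.066 ]
R [[421.5, 270.20001220703125], [429.8999938964844, 226.89999389648438], [487.70001220703125, 238.10000610351562], [479.29998779296875, 281.3999938964844]] [[0.5314, -0.1417], [0.6434, -0.1654], [0.615, -0.3132], [0.5037, -0.2883]] [ 0.5733 -0.2272  0.066 ] [np.float64(0.1492), np.float64(0.1145), np.float64(0.1505), np.float64(0.114)]
[ 0.5742 -0.2275  0.066 ]
```

View pics/crop.png

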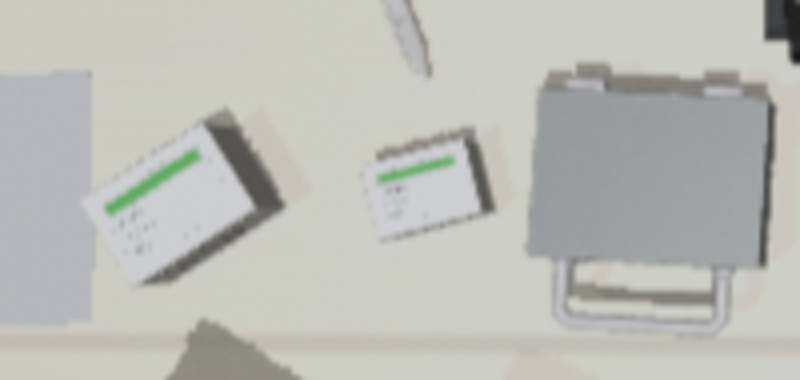

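```bash
cat >> h.py <<'E'
from scipy.spatial.transform import Rotation as R
def rot(q): return R.from_quat([q[1],q[2],q[3],q[0]])
def down(yaw,tilt=0): # tool y at world angle yaw, pointing down, tilted by tilt about tool x
    y=np.array([np.cos(yaw),np.sin(yaw),0]); z=np.array([0,0,-1.]); return R.from_matrix(np.c_[np.cross(y,z),y,z])*R.from_rotvec([tilt,0,0])
def plan(path,claw,p=None,q=None):
    """path: list of (pos,Rotation,nrows); prints rows of fractions, rounded"""
    s=r.state(); p=s["position"] if p is None else p; q=rot(s["tcp_rot"]) if q is None else q; out=[]
    for P,Q,n in path:
        for k in range(n,0,-1):
            dr=(q.inv()*Q).as_rotvec()/k; dp=q.inv().apply(np.array(P)-p)/k
            a=(dr/.1).round(2); b=(dp/.025).round(2); out.append([a.tolist(),b.tolist(),claw])
            p=p+q.apply(b*.025); q=q*R.from_rotvec(a*.1)
    print(str(out).replace(" ","").replace("-0.0,","0,").replace("-0.0]","0]"),"MAX",max(np.abs(o[0]+o[1]).max() for o in out),p.round(4))
CL=dict(c=np.array([.5326,.295]),yaw=-.05); CR=dict(c=np.array([.5738,-.2273]),yaw=-.205)
E
python3 - <<'E'
from h import *
h=[.4387,.2997]
plan([([h[0],h[1],.17],down(-.05),14)],-1)
im=cv2.imread("pics/top0.png").astype(int)
m=((im[:,:,0]-im[:,:,2]>-2)&(im[:,:,2]>185)).astype(np.uint8); mm=np.zeros_like(m); mm[250:295,172:216]=m[250:295,172:216]
mm=cv2.morphologyEx(mm,cv2.MORPH_CLOSE,np.ones((7,7)))
ct=max(cv2.findContours(mm,0,2)[0],key=cv2.contourArea); b=cv2.boxPoints(cv2.minAreaRect(ct))
W=np.array([ray("top",p,.045) for p in b]); print(b.round(1).tolist(),W[:,:2].round(4).tolist(),W.mean(0).round(4))
b=[(180.5,267),(206.3,259),(210,278.3),(186.3,285.5)]
W=np.array([ray("top",p,.045) for p in b]); print(W[:,:2].round(4).tolist(),W.mean(0).round(4))
E
```

```text
[[[0,0.0,0.88],[-0.83,-0.37,0.16],-1],[[0,0.0,0.88],[-0.86,-0.3,0.16],-1],[[0,0.0,0.88],[-0.88,-0.22,0.16],-1],[[0,0.0,0.88],[-0.9,-0.14,0.16],-1],[[0,0.0,0.88],[-0.91,-0.06,0.16],-1],[[0,0.0,0.88],[-0.91,0.02,0.16],-1],[[0,0.0,0.88],[-0.91,0.1,0.16],-1],[[0,0.0,0.88],[-0.89,0.18,0.16],-1],[[0,0.0,0.87],[-0.87,0.26,0.16],-1],[[0,0.0,0.88],[-0.85,0.33,0.16],-1],[[0,0.0,0.87],[-0.82,0.4,0.17],-1],[[0,0.01,0.88],[-0.78,0.47,0.16],-1],[[-0.01,0.0,0.87],[-0.73,0.54,0.17],-1],[[0,0.01,0.88],[-0.68,0.61,0.16],-1]] MAX 0.91 [0.4388 0.2998 0.1701]
[[179.8000030517578, 266.29998779296875], [205.1999969482422, 259.8999938964844], [209.8000030517578, 278.1000061035156], [184.39999389648438, 284.3999938964844]] [[0.5388, 0.4868], [0.5559, 0.4202], [0.5084, 0.407], [0.4915, 0.4733]] [0.5236 0.4468 0.045 ]
[[0.537, 0.4849], [0.5584, 0.4175], [0.5078, 0.4063], [0.4887, 0.4681]] [0.523  0.4442 0.045 ]
```

>>> send_rows --motion '[[[0,0,0.88],[-0.83,-0.37,0.16],-1],[[0,0,0.88],[-0.86,-0.3,0.16],-1],[[0,0,0.88],[-0.88,-0.22,0.16],-1],[[0,0,0.88],[-0.9,-0.14,0.16],-1],[[0,0,0.88],[-0.91,-0.06,0.16],-1],[[0,0,0.88],[-0.91,0.02,0.16],-1],[[0,0,0.88],[-0.91,0.1,0.16],-1],[[0,0,0.88],[-0.89,0.18,0.16],-1],[[0,0,0.87],[-0.87,0.26,0.16],-1],[[0,0,0.88],[-0.85,0.33,0.16],-1],[[0,0,0.87],[-0.82,0.4,0.17],-1],[[0,0,0.88],[-0.78,0.47,0.16],-1]]'

```text
time_s: 1.1
position: [0.4079, 0.3322, 0.1785]
tcp_rot: [-0.0, 0.663, 0.748, -0.001]
wrist_force: [-0.7, 0.2, 0.3]
width: 0.0942
finger_force: 0.0
```

>>> send_rows --motion '[[[0,0,0.87],[-0.73,0.54,0.17],-0.15],[[0,0,0.88],[-0.68,0.61,0.16],-0.15],[[0,0,0],[0,0,0],-0.15],[[0,0,0],[0,0,0],-0.15]]'

```text
time_s: 1.43
position: [0.4391, 0.2997, 0.1702]
tcp_rot: [-0.0, 0.725, 0.689, -0.001]
wrist_force: [-1.0, 0.1, -0.4]
width: 0.0705
finger_force: 0.0
```

```bash
python3 - <<'E'
from h import *
s=r.state(); print(s["position"],(down(-.05).inv()*rot(s["tcp_rot"])).as_rotvec(),s["width"],s["time_s"],s["joints"])
m=cam("wrist"); save("wrist","w1")
for p in ([.4387,.2997,.06],[.4387+.0022,.2997+.045,.06],[.4387-.0022,.2997-.045,.06]): print(proj("wrist",p,m))
E
```

```text
[0.43912808 0.29965238 0.1702249 ] [ 0.00177213 -0.00044292  0.0010791 ] 0.0704516027728456 1.4333 [4.35673010e-01 1.71160773e-01 1.70733350e+00 4.57741302e-04
 1.26487213e+00 4.86613866e-01]
[322.92345492 238.71499419]
[322.69536178 173.7211581 ]
[323.13380869 298.6540952 ]
```

View pics/w1.png

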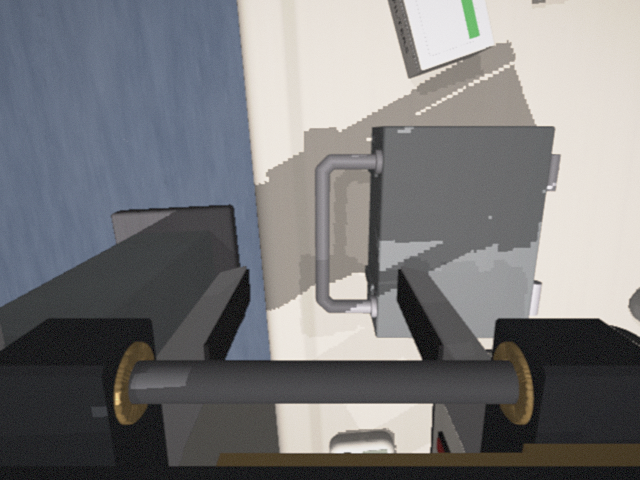

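The wrist view shows the left handle bar at u≈323, v 165–300, matching the prediction at (323,239) and running straight up and down. So the position and yaw are right. Descend and grip.

>>> send_rows --motion '[[[0,0,0],[0,0,0.4],0.15],[[0,0,0],[0,0,0.4],0.15],[[0,0,0],[0,0,0.4],0.15],[[0,0,0],[0,0,0.4],0.15],[[0,0,0],[0,0,0.5],0.15],[[0,0,0],[0,0,0.5],0.15],[[0,0,0],[0,0,0.5],0.15],[[0,0,0],[0,0,0.5],0.15],[[0,0,0],[0,0,0.4],0.15],[[0,0,0],[0,0,0.28],0.15],[[0,0,0],[0,0,0],0.15],[[0,0,0],[0,0,0],1]]' --force 15

```text
time_s: 2.48
position: [0.4388, 0.3004, 0.0634]
tcp_rot: [-0.0, 0.724, 0.689, -0.001]
wrist_force: [0.7, -0.1, 1.1]
width: 0.036
finger_force: 0.0
```

>>> send_rows --motion '[[[0,0,0],[0,0,0],1],[[0,0,0],[0,0,0],1],[[0,0,0],[0,0,0],1],[[0,0,0],[0,0,0],1],[[0,0,0],[0,0,0],1]]'

```text
time_s: 2.9
position: [0.4382, 0.3007, 0.0644]
tcp_rot: [-0.001, 0.725, 0.689, -0.001]
wrist_force: [-5.0, 1.0, 4.4]
width: 0.0096
finger_force: 15.0
```

```bash
cat >> h.py <<'E'
def lift(C,a0,a1,n,claw,p=None,q=None,rr=.152):
    c,s=np.cos(C["yaw"]),np.sin(C["yaw"]); ex=np.array([c,s,0]); hg=np.array([*(C["c"]+.058*ex[:2]),.060]); path=[]
    for a in np.linspace(a0,a1,n+1)[1:]:
        nrm=ex*np.sin(a)+np.array([0,0,np.cos(a)]); 
        bar=hg-rr*ex*np.cos(a)+np.array([0,0,rr*np.sin(a)]); path.append((bar+.003*nrm,down(C["yaw"],a),1))
    plan(path,claw,p,q)
E
python3 - <<'E'
from h import *
s=r.state(); print(s["position"],s["width"],s["finger_force"],s["wrist_force"])
lift(CL,0,.8,24,1)
E
```

```text
[0.43821568 0.30071121 0.06441899] 0.009600312579416749 15.000626742839813 [-4.97923027  0.95641824  4.39220485]
[[[0.31,0,0],[-0.04,0.03,-0.15],1],[[0.34,0,0],[0.0,0.01,-0.2],1],[[0.33,0,0],[0.0,0.0,-0.2],1],[[0.33,0,0],[0.0,0.01,-0.2],1],[[0.34,0,0],[0.0,0.01,-0.21],1],[[0.33,0,0],[0.0,0.01,-0.2],1],[[0.33,0,0],[0.0,0.0,-0.2],1],[[0.34,0,0],[0.0,0.01,-0.2],1],[[0.33,0,0],[0.0,0.01,-0.21],1],[[0.33,0,0],[0.0,0.01,-0.2],1],[[0.34,0,0],[0.0,0.0,-0.2],1],[[0.33,0,0],[0.0,0.01,-0.2],1],[[0.33,0,0],[0.0,0.01,-0.21],1],[[0.34,0,0],[0.0,0.01,-0.2],1],[[0.33,0,0],[0.0,0.0,-0.2],1],[[0.33,0,0],[0.0,0.01,-0.2],1],[[0.34,0,0],[0.0,0.01,-0.21],1],[[0.33,0,0],[0.0,0.0,-0.2],1],[[0.33,0,0],[0.0,0.01,-0.2],1],[[0.34,0,0],[0.0,0.01,-0.2],1],[[0.33,0,0],[0.0,0.01,-0.21],1],[[0.33,0,0],[0.0,0.0,-0.2],1],[[0.34,0,0],[0.0,0.01,-0.2],1],[[0.33,0,0.0],[0.0,0.01,-0.2],1]] MAX 0.34 [0.4869 0.2972 0.171 ]
```

>>> send_rows --motion '[[[0.33,0,0],[0,-0.02,-0.2],1],[[0.33,0,0],[0,0,-0.2],1],[[0.33,0,0],[0,0.01,-0.2],1],[[0.33,0,0],[0,0.01,-0.2],1],[[0.34,0,0],[0,0.01,-0.21],1],[[0.33,0,0],[0,0.01,-0.2],1],[[0.33,0,0],[0,0,-0.2],1],[[0.34,0,0],[0,0.01,-0.2],1]]'

```text
time_s: 3.57
position: [0.4443, 0.3004, 0.1031]
tcp_rot: [-0.097, 0.718, 0.683, -0.092]
wrist_force: [-1.0, 2.4, -2.2]
width: 0.0096
finger_force: 15.0
```

```bash
python3 - <<'E'
from h import *
s=r.state(); print(s["width"],s["finger_force"],s["moment"]); print((down(-.05).inv()*rot(s["tcp_rot"])).as_rotvec())
lift(CL,.2667,.2667,1,1)
E
```

```text
0.009610011585274181 14.999792128801346 [ 0.13916475 -0.1886328  -0.05671751]
[2.67628180e-01 4.07454499e-04 2.25639642e-05]
[[[-0.01,0,0.0],[-0.04,0.02,0],1]] MAX 0.04 [0.4447 0.2993 0.1029]
```

>>> send_rows --motion '[[[0.33,0,0],[0,0.01,-0.2],1],[[0.33,0,0],[0,0.01,-0.2],1],[[0.34,0,0],[0,0,-0.2],1],[[0.33,0,0],[0,0.01,-0.2],1],[[0.33,0,0],[0,0.01,-0.21],1],[[0.34,0,0],[0,0.01,-0.2],1],[[0.33,0,0],[0,0,-0.2],1],[[0.33,0,0],[0,0.01,-0.2],1]]'

```text
time_s: 4.23
position: [0.4605, 0.2996, 0.1395]
tcp_rot: [-0.191, 0.699, 0.665, -0.182]
wrist_force: [-2.7, 1.6, -2.4]
width: 0.0095
finger_force: 15.0
```

>>> send_rows --motion '[[[0.34,0,0],[0,0.01,-0.21],1],[[0.33,0,0],[0,0,-0.2],1],[[0.33,0,0],[0,0.01,-0.2],1],[[0.34,0,0],[0,0.01,-0.2],1],[[0.33,0,0],[0,0.01,-0.21],1],[[0.33,0,0],[0,0,-0.2],1],[[0.34,0,0],[0,0.01,-0.2],1],[[0.33,0,0],[0,0.01,-0.2],1],[[0,0,0],[0,0,0],1],[[0,0,0],[0,0,0],1]]'

```text
time_s: 5.07
position: [0.4862, 0.2982, 0.1711]
tcp_rot: [-0.282, 0.667, 0.635, -0.268]
wrist_force: [-3.3, 1.1, 0.4]
width: 0.009
finger_force: 15.0
```

```bash
python3 - <<'E'
from h import *
s=r.state(); print(s["width"],s["finger_force"],s["moment"],s["joints"]); print((down(-.05).inv()*rot(s["tcp_rot"])).as_rotvec())
lift(CL,.8,.8,1,1)
E
```

```text
0.009005033207077476 14.999748766422272 [ 0.04949423  0.15481735 -0.12922707] [0.26928145 0.7460571  1.09223815 0.25801735 2.06285958 0.35045201]
[ 7.99590764e-01 -1.67029356e-04 -1.21705645e-04]
[[[0.0,0.0,0.0],[-0.04,0.02,-0.02],1]] MAX 0.04 [0.4869 0.2972 0.1711]
```

At 45°. Release slightly, then back off along the tool axis.

>>> send_rows --motion '[[[0,0,0],[0,0,0],0.4],[[0,0,0],[0,0,0],0.3],[[0,0,0],[0,0,0],0.3],[[0,0,0],[0,0,0],0.3],[[0,0,0],[0,0,-0.3],0.3],[[0,0,0],[0,0,-0.6],0.3],[[0,0,0],[0,0,-0.8],0.3],[[0,0,0],[0,0,-0.8],0.3],[[0,0,0],[0,0,-0.8],0.3],[[0,0,0],[0,0,-0.4],0.3],[[0,0,0],[0,0,0],0.3],[[0,0,0],[0,0,0],0.3]]'

```text
time_s: 6.07
position: [0.5533, 0.2946, 0.2364]
tcp_rot: [-0.281, 0.668, 0.635, -0.267]
wrist_force: [-1.3, 0.0, -0.3]
width: 0.033
finger_force: 0.0
```

```bash
python3 - <<'E'
from h import *
s=r.state(); print(s["position"],s["width"])
a=save("side","s1"); b=save("wrist","w2")
out=np.hstack([cv2.resize(a[200:380,200:420],(440,360)),cv2.resize(b,(360,270)).__class__(0) if 0 else cv2.copyMakeBorder(cv2.resize(b,(360,270)),0,90,0,0,0)])
cv2.imwrite("pics/c1.png",out[:,:,::-1])
E
```

```text
[0.55331652 0.29464198 0.23644028] 0.03302002103156282
```

View pics/c1.png

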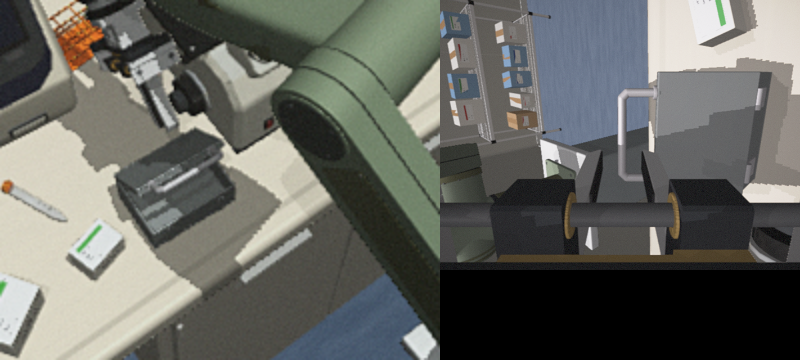

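The left lid stays open: in the side crop its raised lid is at (170,165), and in the wrist crop its bar is on the tool axis at (622,133). So the left hinge is sound and the right is worn. Next, the carton.

```bash
python3 - <<'E'
from h import *
plan([([.54,.33,.27],down(-.02,.55),3),([.521,.454,.20],down(.27),9)],-1)
E
```

```text
[[[-0.83,-0.06,-0.08],[0.46,-0.46,-0.19],-1],[[-0.84,-0.06,-0.08],[0.46,-0.44,-0.23],-1],[[-0.83,-0.06,-0.08],[0.47,-0.41,-0.26],-1],[[-0.61,-0.09,-0.31],[0.55,0.08,0.31],-1],[[-0.61,-0.09,-0.31],[0.55,0.08,0.32],-1],[[-0.61,-0.09,-0.31],[0.55,0.08,0.31],-1],[[-0.61,-0.09,-0.32],[0.55,0.07,0.31],-1],[[-0.6,-0.09,-0.31],[0.55,0.07,0.32],-1],[[-0.61,-0.09,-0.32],[0.55,0.07,0.31],-1],[[-0.6,-0.09,-0.31],[0.55,0.07,0.31],-1],[[-0.61,-0.08,-0.32],[0.55,0.07,0.32],-1],[[-0.6,-0.09,-0.31],[0.56,0.07,0.31],-1]] MAX 0.84 [0.521 0.454 0.2  ]
```

>>> send_rows --motion '[[[-0.83,-0.06,-0.08],[0.46,-0.46,-0.19],0.3],[[-0.84,-0.06,-0.08],[0.46,-0.44,-0.23],0.3],[[-0.83,-0.06,-0.08],[0.47,-0.41,-0.26],-1],[[-0.61,-0.09,-0.31],[0.55,0.08,0.31],-1],[[-0.61,-0.09,-0.31],[0.55,0.08,0.32],-1],[[-0.61,-0.09,-0.31],[0.55,0.08,0.31],-1],[[-0.61,-0.09,-0.32],[0.55,0.07,0.31],-1],[[-0.6,-0.09,-0.31],[0.55,0.07,0.32],-1],[[-0.61,-0.09,-0.32],[0.55,0.07,0.31],-1],[[-0.6,-0.09,-0.31],[0.55,0.07,0.31],-1],[[-0.61,-0.08,-0.32],[0.55,0.07,0.32],-1],[[-0.6,-0.09,-0.31],[0.56,0.07,0.31],-1]]'

```text
time_s: 7.17
position: [0.5201, 0.4545, 0.1997]
tcp_rot: [0.001, 0.605, 0.796, 0.001]
wrist_force: [1.2, -0.3, -0.1]
width: 0.093
finger_force: 0.0
```

>>> send_rows --motion '[[[0,0,0],[0,0,0],-1],[[0,0,0],[0,0,0],-1]]'

```text
time_s: 7.33
position: [0.5193, 0.454, 0.1996]
tcp_rot: [-0.0, 0.605, 0.796, -0.002]
wrist_force: [1.3, 0.3, 0.3]
width: 0.0937
finger_force: 0.0
```

```bash
python3 - <<'E'
from h import *
s=r.state(); print(s["position"],s["width"],(down(.27).inv()*rot(s["tcp_rot"])).as_rotvec())
m=cam("wrist"); save("wrist","w3")
c,t=np.cos(.27),np.sin(.27)
for a,b in ((-25,-35),(25,-35),(25,35),(-25,35)): print(proj("wrist",[.523+(a*c-b*t)/1e3,.446+(a*t+b*c)/1e3,.045],m).round(1))
E
```

```text
[0.51928207 0.45395051 0.19962827] 0.09373796599581193 [ 0.00304915 -0.00136326 -0.00136436]
[295.1 274.9]
[355.2 275. ]
[357.  191.4]
[293.6 191.4]
```

View pics/w3.png

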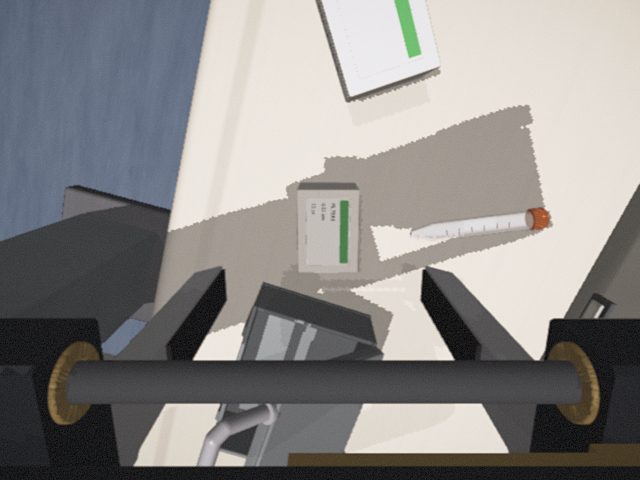

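The carton's top spans u 298–358, v 191–272, within 2–3 mm of the prediction. It is the smaller one, since the bigger carton is at (380,45), and the open lid corner at (380,350) is clear of the fingers. Descend.

>>> send_rows --motion '[[[0,0,0],[0,0.07,0.5],-1],[[0,0,0],[0,0.07,0.8],-1],[[0,0,0],[0,0,0.9],-1],[[0,0,0],[0,0,0.9],-1],[[0,0,0],[0,0,0.9],-1],[[0,0,0],[0,0,0.8],-1],[[0,0,0],[0,0,0.8],-1],[[0,0,0],[0,0,0.6],-1],[[0,0,0],[0,0,0.3],-1],[[0,0,0],[0,0,0.2],-1],[[0,0,0],[0,0,0],-1],[[0,0,0],[0,0,0],1]]' --force 15

```text
time_s: 8.38
position: [0.5259, 0.4553, 0.034]
tcp_rot: [0.001, 0.606, 0.796, 0.001]
wrist_force: [-0.4, 0.1, 0.3]
width: 0.0901
finger_force: 0.0
```

>>> send_rows --motion '[[[0,0,0],[0,0,0],1],[[0,0,0],[0,0,0],1],[[0,0,0],[0,0,0],1],[[0,0,0],[0,0,0],1],[[0,0,0],[0,0,0],1],[[0,0,0],[0,0,0],1],[[0,0,0],[0,0,0],1]]'

```text
time_s: 8.97
position: [0.5249, 0.4551, 0.0335]
tcp_rot: [0.0, 0.606, 0.796, 0.0]
wrist_force: [-1.7, -0.6, 1.4]
width: 0.0498
finger_force: 15.0
```

```bash
python3 - <<'E'
from h import *
def tri(a,b):
    A=[];B=[]
    for n,uv in (("top",a),("side",b)):
        K,E=cam(n); d=E[:3,:3]@np.linalg.solve(K,[*uv,1.]); d/=np.linalg.norm(d); P=np.eye(3)-np.outer(d,d); A.append(P);B.append(P@E[:3,3])
    x,res,*_=np.linalg.lstsq(np.vstack(A),np.hstack(B),rcond=None); return x.round(3),res
print(tri((322,271),(336,229)),tri((352,271),(354,214)),tri((322,252),(325,221)))
plan([([.5249,.4551,.32],down(.27),12)],1)
c1=[.33,.14,.32]
# quick radial reference
print(ray("top",(335,280),.2),ray("top",(335,280),.3))
E
```

```text
(array([0.526, 0.119, 0.253]), array([1.40664021e-05])) (array([0.525, 0.056, 0.275]), array([7.42593092e-06])) (array([0.569, 0.121, 0.243]), array([6.45805866e-05]))
[[[0.0,0.0,0],[0,0.0,-0.96],1],[[0.0,0.0,0],[0,0.0,-0.95],1],[[0.0,0.0,0],[0,0.0,-0.96],1],[[0.0,0.0,0],[0,0.0,-0.95],1],[[0.0,0.0,0],[0,0.0,-0.96],1],[[0.0,0.0,0],[0,0.0,-0.95],1],[[0.0,0.0,0],[0,0.0,-0.96],1],[[0.0,0.0,0],[0,0.0,-0.95],1],[[0.0,0.0,0],[0,0.0,-0.96],1],[[0.0,0.0,0],[0,0.0,-0.95],1],[[0.0,0.0,0],[0,0.0,-0.96],1],[[0.01,0.0,0],[0,0.01,-0.95],1]] MAX 0.96 [0.525  0.4551 0.32  ]
[0.5048538 0.0863773 0.2      ] [0.50460678 0.09120618 0.3       ]
```

>>> send_rows --motion '[[[0,0,0],[0,0,-0.4],1],[[0,0,0],[0,0,-0.8],1],[[0,0,0],[0,0,-1],1],[[0,0,0],[0,0,-1],1],[[0,0,0],[0,0,-1],1],[[0,0,0],[0,0,-1],1],[[0,0,0],[0,0,-1],1],[[0,0,0],[0,0,-1],1],[[0,0,0],[0,0,-1],1],[[0,0,0],[0,0,-1],1],[[0,0,0],[0,0,-1],1],[[0,0,0],[0,0,-1],1]]' --force 20

```text
time_s: 9.97
position: [0.5246, 0.4548, 0.3149]
tcp_rot: [0.0, 0.606, 0.796, 0.0]
wrist_force: [0.6, -0.6, -1.2]
width: 0.05
finger_force: 20.0
```

```bash
python3 - <<'E'
from h import *
s=r.state(); print(s["position"],s["width"],s["finger_force"])
plan([([.40,.28,.32],down(.15),12),([.36,.08,.32],down(.03),12),([.40,-.12,.32],down(-.09),12),([.5755,-.2192,.18],down(-.205),12)],1)
E
```

```text
[0.52457417 0.45476194 0.31485633] 0.05003539396836704 19.995718896389008
[[[0.0,0.0,0.1],[-0.45,-0.56,-0.02],1],[[0.0,0.0,0.1],[-0.46,-0.55,-0.02],1],[[0.0,0.0,0.1],[-0.46,-0.55,-0.02],1],[[0.0,0.0,0.1],[-0.47,-0.54,-0.02],1],[[0.0,0.0,0.1],[-0.47,-0.54,-0.02],1],[[0.0,0.0,0.1],[-0.48,-0.53,-0.02],1],[[0.0,0.0,0.1],[-0.48,-0.53,-0.02],1],[[0.0,0.0,0.1],[-0.49,-0.52,-0.01],1],[[0.0,0.0,0.1],[-0.49,-0.52,-0.02],1],[[0.0,0.0,0.1],[-0.5,-0.51,-0.01],1],[[0.01,0.0,0.1],[-0.5,-0.5,-0.02],1],[[0.0,0.0,0.1],[-0.51,-0.5,-0.01],1],[[0.0,0.0,0.1],[-0.64,-0.23,0],1],[[0.0,0.0,0.1],[-0.64,-0.23,0],1],[[0.0,0.0,0.1],[-0.64,-0.22,0],1],[[0.0,0.0,0.1],[-0.65,-0.21,0],1],[[0.0,0.0,0.1],[-0.65,-0.21,0],1],[[0.0,0.0,0.1],[-0.65,-0.2,0],1],[[0.0,0.0,0.1],[-0.65,-0.19,0],1],[[0.0,0.0,0.1],[-0.66,-0.19,0],1],[[0.0,0.0,0.1],[-0.66,-0.18,0],1],[[0.0,0.0,0.1],[-0.66,-0.17,0],1],[[0.0,0.0,0.1],[-0.66,-0.16,0],1],[[0.0,0.0,0.1],[-0.65,-0.16,0],1],[[0.0,0.0,0.1],[-0.67,0.11,0.0],1],[[0.0,0.0,0.1],[-0.67,0.12,0.0],1],[[0.0,0.0,0.1],[-0.67,0.13,0.0],1],[[0.0,0.0,0.1],[-0.67,0.13,0.0],1],[[0.0,0.0,0.1],[-0.66,0.14,0.0],1],[[0.0,0.0,0.1],[-0.66,0.15,0.0],1],[[0.0,0.0,0.1],[-0.66,0.15,0.0],1],[[0.0,0.0,0.1],[-0.66,0.16,0.0],1],[[0.0,0.0,0.1],[-0.66,0.17,0.0],1],[[0.0,0.0,0.1],[-0.66,0.17,0.0],1],[[0.0,0.0,0.1],[-0.66,0.18,0.0],1],[[0.0,0.0,0.1],[-0.65,0.19,0.0],1],[[0.0,0.0,0.1],[-0.28,0.61,0.47],1],[[0.0,0.0,0.1],[-0.27,0.62,0.47],1],[[0.0,0.0,0.09],[-0.26,0.62,0.47],1],[[0.0,0.0,0.1],[-0.26,0.62,0.47],1],[[0.0,0.0,0.09],[-0.25,0.62,0.47],1],[[0.0,0.0,0.1],[-0.25,0.63,0.46],1],[[0.0,0.0,0.09],[-0.24,0.63,0.47],1],[[0.0,0.0,0.1],[-0.24,0.63,0.46],1],[[0.0,0.0,0.09],[-0.23,0.63,0.47],1],[[0.0,0.0,0.1],[-0.22,0.63,0.46],1],[[0.0,0.0,0.09],[-0.22,0.64,0.47],1],[[0.0,0.0,0.1],[-0.21,0.63,0.46],1]] MAX 0.67 [ 0.5754 -0.2192  0.18  ]
```

>>> send_rows --motion '[[[0,0,0.1],[-0.45,-0.56,-0.02],1],[[0,0,0.1],[-0.46,-0.55,-0.02],1],[[0,0,0.1],[-0.46,-0.55,-0.02],1],[[0,0,0.1],[-0.47,-0.54,-0.02],1],[[0,0,0.1],[-0.47,-0.54,-0.02],1],[[0,0,0.1],[-0.48,-0.53,-0.02],1],[[0,0,0.1],[-0.48,-0.53,-0.02],1],[[0,0,0.1],[-0.49,-0.52,-0.01],1],[[0,0,0.1],[-0.49,-0.52,-0.02],1],[[0,0,0.1],[-0.5,-0.51,-0.01],1],[[0,0,0.1],[-0.5,-0.5,-0.02],1],[[0,0,0.1],[-0.51,-0.5,-0.01],1]]'

```text
time_s: 10.97
position: [0.3996, 0.2796, 0.3188]
tcp_rot: [0.0, 0.652, 0.758, 0.001]
wrist_force: [-0.4, -0.5, -1.3]
width: 0.05
finger_force: 20.0
```

>>> send_rows --motion '[[[0,0,0.1],[-0.64,-0.23,0],1],[[0,0,0.1],[-0.64,-0.23,0],1],[[0,0,0.1],[-0.64,-0.22,0],1],[[0,0,0.1],[-0.65,-0.21,0],1],[[0,0,0.1],[-0.65,-0.21,0],1],[[0,0,0.1],[-0.65,-0.2,0],1],[[0,0,0.1],[-0.65,-0.19,0],1],[[0,0,0.1],[-0.66,-0.19,0],1],[[0,0,0.1],[-0.66,-0.18,0],1],[[0,0,0.1],[-0.66,-0.17,0],1],[[0,0,0.1],[-0.66,-0.16,0],1],[[0,0,0.1],[-0.65,-0.16,0],1]]'

```text
time_s: 11.97
position: [0.3598, 0.0795, 0.3187]
tcp_rot: [0.001, 0.697, 0.717, 0.001]
wrist_force: [0.4, -0.6, -1.1]
width: 0.0497
finger_force: 20.0
```

>>> send_rows --motion '[[[0,0,0.1],[-0.67,0.11,0],1],[[0,0,0.1],[-0.67,0.12,0],1],[[0,0,0.1],[-0.67,0.13,0],1],[[0,0,0.1],[-0.67,0.13,0],1],[[0,0,0.1],[-0.66,0.14,0],1],[[0,0,0.1],[-0.66,0.15,0],1],[[0,0,0.1],[-0.66,0.15,0],1],[[0,0,0.1],[-0.66,0.16,0],1],[[0,0,0.1],[-0.66,0.17,0],1],[[0,0,0.1],[-0.66,0.17,0],1],[[0,0,0.1],[-0.66,0.18,0],1],[[0,0,0.1],[-0.65,0.19,0],1]]'

```text
time_s: 12.97
position: [0.4001, -0.1204, 0.3187]
tcp_rot: [0.001, 0.739, 0.674, 0.0]
wrist_force: [0.4, -0.7, -1.1]
width: 0.0499
finger_force: 20.0
```

>>> send_rows --motion '[[[0,0,0.1],[-0.28,0.61,0.47],1],[[0,0,0.1],[-0.27,0.62,0.47],1],[[0,0,0.09],[-0.26,0.62,0.47],1],[[0,0,0.1],[-0.26,0.62,0.47],1],[[0,0,0.09],[-0.25,0.62,0.47],1],[[0,0,0.1],[-0.25,0.63,0.46],1],[[0,0,0.09],[-0.24,0.63,0.47],1],[[0,0,0.1],[-0.24,0.63,0.46],1],[[0,0,0.09],[-0.23,0.63,0.47],1],[[0,0,0.1],[-0.22,0.63,0.46],1],[[0,0,0.09],[-0.22,0.64,0.47],1],[[0,0,0.1],[-0.21,0.63,0.46],1]]'

```text
time_s: 13.97
position: [0.5764, -0.2194, 0.1782]
tcp_rot: [0.0, 0.776, 0.631, 0.0]
wrist_force: [-0.1, 0.6, -1.6]
width: 0.0501
finger_force: 20.0
```

>>> send_rows --motion '[[[0,0,0],[0,0,0],1],[[0,0,0],[0,0,0],1],[[0,0,0],[0,0,0],1]]'

```text
time_s: 14.22
position: [0.5755, -0.2187, 0.179]
tcp_rot: [0.0, 0.776, 0.631, 0.0]
wrist_force: [-0.5, -0.2, -1.0]
width: 0.0498
finger_force: 20.0
```

```bash
python3 - <<'E'
from h import *
s=r.state(); print(s["position"],s["width"],s["wrist_force"],(down(-.205).inv()*rot(s["tcp_rot"])).as_rotvec())
m=cam("wrist"); save("wrist","w4")
c,t=np.cos(-.205),np.sin(-.205); o=CR["c"]
for a,b in ((-55,-75),(55,-75),(55,75),(-55,75)): print(proj("wrist",[o[0]+(a*c-b*t)/1e3,o[1]+(a*t+b*c)/1e3,.066],m).round(1))
E
```

```text
[ 0.57548972 -0.2187213   0.17897298] 0.049849899667831515 [-0.4664498  -0.15287675 -0.95500655] [-0.00067464  0.00040914  0.00014939]
[250.9 344.8]
[396.5 344.7]
[406.6 141.1]
[240.5 141.3]
```

View pics/w4.png

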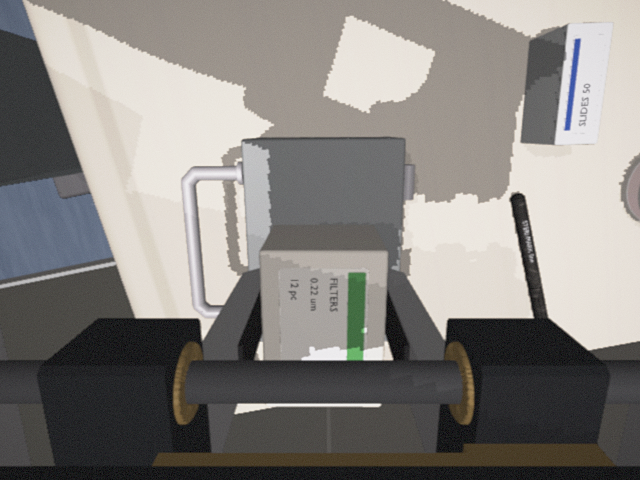

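The right lid is shut: its far edge is at v≈138, u 241–405, against a prediction of v=141, u 240–406. The carton is held square above its middle. Lower gently.

>>> send_rows --motion '[[[0,0,0],[0,0,0.4],1],[[0,0,0],[0,0,0.6],1],[[0,0,0],[0,0,0.6],1],[[0,0,0],[0,0,0.5],1],[[0,0,0],[0,0,0.4],1],[[0,0,0],[0,0,0.3],1],[[0,0,0],[0,0,0.15],1],[[0,0,0],[0,0,0.08],1],[[0,0,0],[0,0,0.04],1],[[0,0,0],[0,0,0],1],[[0,0,0],[0,0,0],1]]'

```text
time_s: 15.18
position: [0.5764, -0.2192, 0.1024]
tcp_rot: [0.001, 0.776, 0.631, 0.001]
wrist_force: [0.2, -0.0, -1.0]
width: 0.0495
finger_force: 20.0
```

>>> send_rows --motion '[[[0,0,0],[0,0,0.03],1],[[0,0,0],[0,0,0.03],1],[[0,0,0],[0,0,0],1],[[0,0,0],[0,0,0],1]]'

```text
time_s: 15.52
position: [0.5759, -0.219, 0.1003]
tcp_rot: [0.0, 0.776, 0.631, 0.0]
wrist_force: [0.9, 0.4, -1.2]
width: 0.05
finger_force: 20.0
```

>>> send_rows --motion '[[[0,0,0],[0,0,0.02],1],[[0,0,0],[0,0,0.02],1],[[0,0,0],[0,0,0.01],1],[[0,0,0],[0,0,0],1],[[0,0,0],[0,0,0],1]]'

```text
time_s: 15.93
position: [0.576, -0.219, 0.0994]
tcp_rot: [0.0, 0.776, 0.631, 0.0]
wrist_force: [-1.2, 1.3, 2.9]
width: 0.0499
finger_force: 20.0
```

Contact is made: the vertical force went from −1 to +3 N. Release slowly and retreat.

>>> send_rows --motion '[[[0,0,0],[0,0,0],-0.1],[[0,0,0],[0,0,0],-0.2],[[0,0,0],[0,0,0],-0.3],[[0,0,0],[0,0,0],-0.5],[[0,0,0],[0,0,0],-0.5],[[0,0,0],[0,0,0],-0.5],[[0,0,0],[0,0,-0.2],-0.5],[[0,0,0],[0,0,-0.5],-0.5],[[0,0,0],[0,0,-0.8],-0.5],[[0,0,0],[0,0,-1],-0.5],[[0,0,0],[0,0,-1],-0.5],[[0,0,0],[0,0,-1],-0.5]]'

```text
time_s: 16.93
position: [0.5759, -0.219, 0.2139]
tcp_rot: [0.001, 0.776, 0.631, 0.001]
wrist_force: [0.2, -1.0, -0.1]
width: 0.0702
finger_force: 0.0
```

>>> send_rows --motion '[[[0,0,0],[0,-0.3,-1],-0.5],[[0,0,0],[0,-0.6,-0.6],-0.5],[[0,0,0],[0,-0.8,-0.3],-0.5],[[0,0,0],[0,-0.8,0],-0.5],[[0,0,0],[0,-0.8,0],-0.5],[[0,0,0],[0,-0.8,0],-0.5],[[0,0,0],[0,-0.8,0],-0.5],[[0,0,0],[0,-0.8,0],-0.5],[[0,0,0],[0,-0.6,0],-0.5],[[0,0,0],[0,0,0],-0.5]]'

```text
time_s: 17.77
position: [0.4198, -0.1863, 0.2601]
tcp_rot: [0.001, 0.776, 0.631, 0.0]
wrist_force: [0.1, 0.1, 0.9]
width: 0.0703
finger_force: 0.0
```

```bash
python3 - <<'E'
from h import *
print(r.state()["position"],r.state()["time_s"])
a=save("top","t2"); b=save("side","s2")
A=cv2.resize(a[150:320,100:520],None,fx=1.9,fy=1.9)[:, :798]; B=cv2.resize(b[140:340,190:480],None,fx=1.3,fy=1.3)
o=np.zeros((A.shape[0]+B.shape[0],A.shape[1],3),np.uint8); o[:A.shape[0]]=A; o[A.shape[0]:,:B.shape[1]]=B
cv2.imwrite("pics/c2.png",o[:,:,::-1]); print(o.shape)
E
```

```text
[ 0.4198008  -0.18631773  0.26009859] 17.7667
(583, 798, 3)
```

View pics/c2.png

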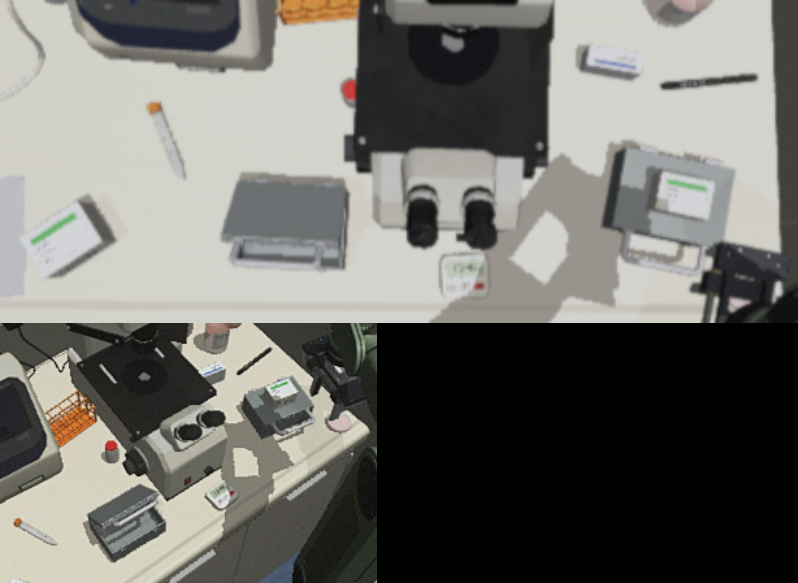

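```bash
python3 - <<'E'
from h import *
print(ray("top",(100+686/1.9,150+195/1.9),.111).round(4),"lid",CR["c"])
im=cv2.imread("pics/t2.png").astype(int); m=np.zeros((480,640),np.uint8); s=(slice(232,275),slice(438,482))
m[s]=((im[s].min(2)>175)).astype(np.uint8); m=cv2.morphologyEx(m,cv2.MORPH_CLOSE,np.ones((7,7)))
ct=max(cv2.findContours(m,0,2)[0],key=cv2.contourArea); b=cv2.boxPoints(cv2.minAreaRect(ct)); W=np.array([ray("top",p,.111) for p in b]); print(W.mean(0),W[:,:2].round(3).tolist())
for a in (.6,.7,.785,.9):
    print(a,proj("top",[.5905-.152*np.cos(a),.2921+.05*.152*np.cos(a),.06+.152*np.sin(a)]))
print("seen",100+277/1.9,150+265/1.9)
print(ray("top",(100+277/1.9,150+265/1.9),.167))
E
```

```text
[ 0.5741 -0.2287  0.111 ] lid [ 0.5738 -0.2273]
[ 0.57475706 -0.22717989  0.111     ] [[0.557, -0.188], [0.606, -0.199], [0.593, -0.267], [0.544, -0.256]]
0.6 [244.78007917 296.33136077]
0.7 [244.246381   292.57735856]
0.785 [243.86275714 288.9206063 ]
0.9 [243.45615397 283.33843497]
seen 245.78947368421052 289.47368421052636
[0.48171156 0.29301206 0.167     ]
```

The top and side views agree. The carton sits upright within about 1 mm of the worn lid's centre, and the left lid stands at about 0.78 rad (≈45°). Nothing else has moved.

```bash
python3 -c "
from station import r
print(r.hand_in())"
```

```text
the job is handed in; nothing more can be done
None
```

Job handed in at about 18 s: the left case is sound and its lid stands by itself at about 45°, so by elimination the right case is worn (I didn't lift its lid), and the smaller off-white carton sits upright on the middle of its shut lid.

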